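# Open the yellow tea caddy by its press tab

### The job

I am about to make tea. Press down the tab at the front of the caddy with the yellow lid, so that its lid tips up fully to its stop and stays open. Leave the blue and the red caddy shut.

Things in the scene. Friction and masses are not known exactly. Their poses are not given: they have to be found in the camera images.
- yellow_tab (a point): Yellow press tab, 62 x 56 x 5 mm, one piece with the lid, jutting towards the robot (within 17 degrees) from the caddy's top front edge. Origin: the place to press, on its upper face, 40 mm ahead of the hinge, 103 mm above the worktop when shut; axes with the lid shut: z up, x to the rear. Shut, it rises 21 degrees to the front; fully pressed it dips 22, the origin 29 mm lower, same x and y.
- yellow_lid (a joint): Opening angle (rad): 0 shut (may start up to 0.08), grows as the tab goes down and the lid rises, 0.75 at the stop. Stiff hinge, 86 mm above the worktop: it stays where it is left; pressing takes 5 to 8 N. Lid 106 x 94 mm on a white box 100 x 88 x 84 mm fixed to the worktop; the tab overhangs the box's front, nothing below it but worktop.
- blue_lid (a joint): Opening angle (rad) of the second caddy's blue lid, same make as the yellow; 0 shut, to stay shut. The three caddies stand in a row, about 190 mm apart; which stands where changes.
- red_lid (a joint): Opening angle (rad) of the third caddy's red lid, same make as the yellow; 0 shut, to stay shut.

How it is judged:
By the outcome, as a careful person would: the job done as asked, in the order asked, and still so for the second after the job is handed in, with the robot touching nothing.
It also fails if it takes over 24 s, if anything falls off the work surface, if the arm or the gripper's body presses on something with over 40 N, if the wrist force passes 120 N, or if a joint passes its speed limit or range.

### The arm

A 6-joint arm with a two-finger parallel gripper is mounted at the origin on a cart in front of the work surface, level with it; the furniture and walls round the work are solid. World frame = base frame: x ahead of the robot, y to its left, z up, the work surface at z = 0. Lengths are in m, angles in degrees, forces in N, time in s.
With the tool pointing down it reaches from about 0.3 to 0.75 m from the base axis. Payload 8.5 kg.
Tool frame: the origin (TCP) lies at the very end of the fingers, on their centre line; the grasp point (between the pads) lies env.pinch_z behind it (env.pinch_z is the distance from the TCP to the grasp point, in m); z points along the fingers, y is the line along which they close (so a half turn about z gives the same grasp; the last joint's range is limited). The gripper opens to 85 mm and grips with 20 to 120 N. Pads are 22 mm wide; open, the fingers measure 114 mm over their backs; the gripper's body (76 mm by 85 mm) begins 54 mm behind the grasp point. The pads swing forward as they close: fully open they stand 13 mm farther back than shut.
Start: joints at [59.169, 21.807, 74.336, -0, 83.858, -12.336], TCP at [0.174, 0.522, 0.231] pointing down, gripper open.
Joint ranges: [-178.18, 178.18], [-50.72, 133.34], [12.68, 142.11], [-81.47, 261.47], [9.98, 163.14], [-165.26, 165.26]. Speed limits (degrees/s): [136.94, 136.94, 180, 180, 180, 180].

### API

Orientations are given as a 3x3 rotation matrix whose columns are the frame's x, y, z axes.
In Python, from rig import telemetry, get_image, env gives the robot as it stands. The module is installed in compiled form; this text tells all that it offers.
- The arm moves only by the tool apply_moves, never from a script. Its argument "series" is a list of rows, each a list of 7 numbers: the shift along the tool's x, y, z in mm, then the turn, a rotation vector about the tool's x, y, z in degrees, then the opening, from 0 (shut) to 1 (fully open). A call has 1 to 12 rows; each row shifts and turns the commanded pose from where the row before left it, along the tool's axes as they then stand; what a row does not reach is not made up. A row lasts 1/8 s, in which the tool goes at most 62.5 mm and 10.7 degrees, less where a joint would pass 70% of its speed; a pose out of reach is approached as far as the arm can. A call with a gripper value outside its range is refused whole. The fingers move at their own pace and stop on an object; "grip_force" is the grip in N (left out, the last holds). Time passes only in rows, so rows that do not move let the fingers close. It gives the time, the measured TCP pose, the force, the opening and the grip force at its end, in the units of the state.
- telemetry.observe(): the state, without advancing time (a new reading comes with each control period).
- get_image(name): name is "side" or "top"; returns a dict with "frame" (384x512x3 uint8, red, green, blue), "z_map" (384x512 float32, m along the optical axis (not along the pixel's ray), 0 where there is no reading), "vertical_fov" (degrees; the focal length in pixels is half the picture's height over the tangent of half this angle, whatever the lens; pixels are square), "cx", "cy" (the principal point, pixels), "eye" and "attitude" of the camera in the world. Camera axes: x right, y up, looking along -z (the intrinsics and any distortion apply to the point x, -y, -z); pixel columns grow to the right and rows downward; lengths in m; the calibration is good to about 2 mm. A picture is of the moment at which its call begins.
- env.close_job(): hands the job in; it is judged then, once.
The state is a dict: "time_s": time; "q": joint angles; "qvel": joint speeds; "joint_efforts": joint torques, N m; "position": TCP position; "tool_rot": TCP orientation; "ft_force": force on the tool from outside, world axes, zero at the start; "wrist_torque": the same for the moment, N m; "grip_width": finger opening in m; "gripper_force": force on a finger pad.
Only numpy, scipy, OpenCV 4.12 (cv2) and the standard library are available. Lean on these libraries where they do the work, as an engineer would, in place of code of your own. Each camera call takes 0.05 s, during which the arm holds its last target. There are 200 camera calls.

## Working session

There is one attempt and no reset: what is moved stays moved. The work goes in short steps, Python scripts to look and compute and a tool call to move; the robot and the scene stay as the last step left them, time stands still between calls to the robot, and variables do not carry over. Pictures are saved under pics/ and viewed, at most 10 in all, crops included, and the job is handed in when it is done.

Besides the shell and the picture viewer there is one more tool, called after "Emit:" in YAML: its name, and indented under it one key for each argument. apply_moves: Moves the arm, as the interface text tells. Its arguments: {"type":"object","properties":{"series":{"type":"array"},"grip_force":{"type":"number"}},"required":["series"]}

```bash
mkdir -p pics; cat > h.py <<'E'
import numpy as np, cv2
from rig import telemetry, get_image, env
def cloud(im):
    H,W=im["z_map"].shape; f=H/2/np.tan(np.radians(im["vertical_fov"])/2)
    v,u=np.mgrid[:H,:W]; z=im["z_map"]
    p=np.stack([(u-im["cx"])/f*z,-(v-im["cy"])/f*z,-z],-1)
    return p@np.array(im["attitude"]).T+np.array(im["eye"])
E
python3 - <<'E'
from h import *
ims=[]
for n in("top","side"):
    im=get_image(n); P=cloud(im); ims.append(im["frame"])
    print(n,{k:v for k,v in im.items() if k not in("frame","z_map")})
    hsv=cv2.cvtColor(im["frame"],cv2.COLOR_RGB2HSV)
    for c,lo,hi in(("y",20,35),("b",95,130),("r",0,8)):
        m=((hsv[...,0]>=lo)&(hsv[...,0]<=hi)&(hsv[...,1]>110)&(hsv[...,2]>60)).astype(np.uint8)
        k,l,s,ce=cv2.connectedComponentsWithStats(m)
        for i in range(1,k):
            if s[i,4]>150:
                q=P[(l==i)&(im["z_map"]>0)]
                print(c,s[i],ce[i].round(),np.median(q,0).round(3) if len(q) else None,np.percentile(q,[2,98],axis=0).round(3).tolist() if len(q) else None)
cv2.imwrite("pics/a.png",cv2.cvtColor(cv2.resize(np.vstack(ims),(400,600)) ,cv2.COLOR_RGB2BGR))
s=telemetry.observe(); print(s["time_s"],s["position"],s["tool_rot"],env.pinch_z)
E
```

```text
top {'vertical_fov': 44.95199261803577, 'cx': 248.94623762453028, 'cy': 199.29726229741968, 'eye': array([0.38241418, 0.06344661, 1.17719879]), 'attitude': array([[ 0.00862188,  0.99155843, -0.12937364],
       [-0.99945209,  0.0044105 , -0.03280332],
       [-0.03195581,  0.12958558,  0.99105318]])}
y [ 224  143   47   72 2575] [249. 175.] [0.585 0.1   0.095] [[0.495, 0.054, -0.001], [0.673, 0.154, 0.107]]
b [148  49  24  32 428] [161.  67.] [0.855 0.322 0.081] [[0.849, 0.307, 0.016], [0.913, 0.343, 0.15]]
b [ 311  154   66   77 2837] [341. 190.] [ 0.552 -0.119  0.093] [[0.463, -0.199, -0.002], [0.635, -0.059, 0.109]]
r [ 145  146   46   72 2420] [166. 178.] [0.577 0.299 0.093] [[0.487, 0.251, 0.0], [0.654, 0.345, 0.11]]
side {'vertical_fov': 47.610498568706625, 'cx': 260.32087310891876, 'cy': 186.94982403464346, 'eye': array([0.53870268, 0.74050156, 0.67579151]), 'attitude': array([[-0.99617864, -0.06332079,  0.06015469],
       [ 0.08687918, -0.64784111,  0.75680507],
       [-0.00895081,  0.75913923,  0.65086673]])}
y [ 174  183   88   42 2553] [213. 203.] [0.586 0.104 0.095] [[0.493, -0.05, -0.0], [0.657, 0.148, 0.107]]
b [ 191  122   78   38 1514] [228. 141.] [ 0.549 -0.112  0.093] [[0.458, -0.274, -0.0], [0.626, -0.057, 0.108]]
b [   1  287   55   74 1741] [ 34. 327.] [0.857 0.345 0.077] [[0.85, 0.314, 0.007], [0.89, 0.356, 0.15]]
r [ 168  262  108   49 4330] [218. 285.] [0.578 0.303 0.093] [[0.487, 0.204, 0.001], [0.649, 0.343, 0.109]]
0.1 [0.17435682 0.52136717 0.23080394] [[-9.48343499e-01  3.17244743e-01 -6.16797872e-04]
 [ 3.17245246e-01  9.48342933e-01 -1.06568311e-03]
 [ 2.46853540e-04 -1.20630984e-03 -9.99999242e-01]] 0.0187
```

View pics/a.png

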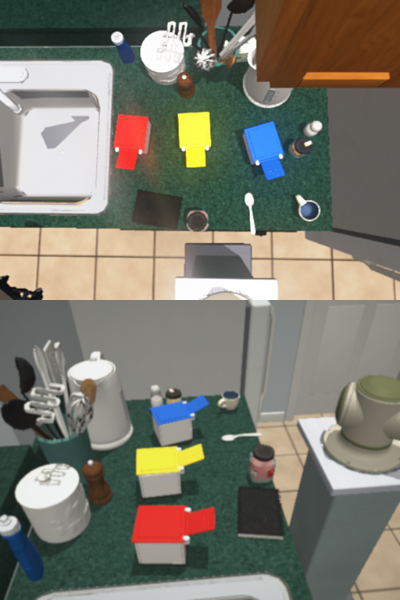

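The picture shows the row red, yellow, blue from left to right. Yellow is in the middle, with its tab towards the robot at top-image pixel (250,200), and there is a clear path from above. Next I fit the lid and tab.

```bash
python3 - <<'E'
from h import *
for n in("top","side"):
    im=get_image(n); P=cloud(im)
    hsv=cv2.cvtColor(im["frame"],cv2.COLOR_RGB2HSV)
    m=(hsv[...,0]>=20)&(hsv[...,0]<=35)&(hsv[...,1]>110)&(hsv[...,2]>60)&(im["z_map"]>0)
    q=P[m]; q=q[(q[:,2]>.08)&(q[:,2]<.125)&(abs(q[:,0]-.58)<.12)&(abs(q[:,1]-.1)<.09)]
    # lid: rear of x=.56 ; axis from lid rectangle
    (c,s,a)=cv2.minAreaRect(q[q[:,0]>.556][:,:2].astype(np.float32)); print(n,"lid rect",c,s,a)
    t=q[q[:,0]<.535]; (c,s,a)=cv2.minAreaRect(t[:,:2].astype(np.float32)); print("tab rect",c,s,a)
    A=np.c_[t[:,:2],np.ones(len(t))]; k=np.linalg.lstsq(A,t[:,2],rcond=None)[0]; print("tab plane",k, np.degrees(np.arctan(np.hypot(*k[:2]))))
    for x in np.arange(.48,.67,.01):
        w=q[abs(q[:,0]-x)<.005]
        if len(w): print(round(x,2),len(w),np.median(w,0).round(4),w[:,1].min().round(4),w[:,1].max().round(4))
E
```

```text
top lid rect (0.6053754091262817, 0.10240086168050766) (0.10236806422472, 0.09400391578674316) 2.972525119781494
tab rect (0.5122648477554321, 0.09680058062076569) (0.04529711976647377, 0.056002046912908554) 1.2723675966262817
tab plane [-0.34211808 -0.02122303  0.27856157] 18.92046988503473
0.49 66 [0.4924 0.0996 0.1078] 0.0684 0.1241
0.5 99 [0.4999 0.0963 0.105 ] 0.0707 0.1245
0.51 96 [0.5104 0.0976 0.1016] 0.0708 0.1248
0.52 95 [0.52   0.0967 0.0982] 0.0708 0.125
0.53 96 [0.5302 0.098  0.0949] 0.0709 0.1252
0.54 99 [0.5411 0.0993 0.0914] 0.0687 0.1281
0.55 116 [0.5509 0.1007 0.091 ] 0.0545 0.1449
0.56 168 [0.5603 0.1019 0.0926] 0.0545 0.1449
0.57 175 [0.5698 0.0995 0.0943] 0.0546 0.1472
0.58 168 [0.5801 0.0997 0.0943] 0.0546 0.1476
0.59 160 [0.5897 0.1009 0.0951] 0.0546 0.1476
0.6 155 [0.6001 0.1022 0.0953] 0.0571 0.1478
0.61 164 [0.6099 0.1046 0.0959] 0.0571 0.1479
0.62 169 [0.62   0.1022 0.0962] 0.0571 0.1504
0.63 173 [0.63   0.1024 0.096 ] 0.0572 0.1505
0.64 162 [0.6401 0.1048 0.0972] 0.0572 0.1504
0.65 145 [0.6503 0.1026 0.0956] 0.0596 0.1509
0.66 20 [0.6568 0.08   0.094 ] 0.0
[... 425 characters left out ...]
 0.0695 0.1255
0.52 102 [0.5199 0.1015 0.0985] 0.0702 0.1258
0.53 102 [0.5298 0.1009 0.0948] 0.0708 0.1263
0.54 102 [0.5398 0.1001 0.0915] 0.0699 0.1269
0.55 109 [0.5505 0.1048 0.0909] 0.0713 0.1461
0.56 167 [0.5599 0.1074 0.092 ] 0.0527 0.1479
0.57 170 [0.57   0.1083 0.094 ] 0.0535 0.1476
0.58 166 [0.58   0.1072 0.0945] 0.0558 0.1484
0.59 163 [0.5898 0.1063 0.0949] 0.0532 0.1482
0.6 170 [0.5996 0.1109 0.0951] 0.0571 0.149
0.61 175 [0.6098 0.1117 0.0958] 0.0556 0.1487
0.62 172 [0.6201 0.1084 0.0961] 0.0543 0.1513
0.63 166 [0.6297 0.1103 0.0964] 0.0577 0.1513
0.64 179 [0.64   0.1123 0.0966] 0.0572 0.151
0.65 166 [0.6503 0.1073 0.0952] 0.0558 0.1525
0.66 33 [0.6565 0.0851 0.0948] 0.0611 0.1267
```

Emit:
apply_moves:
  series:
    - [0,0,0,0,0,-9.5,0]
    - [0,0,0,0,0,-9.5,0]
    - [-33,-43,0,0,0,0,0]
    - [-33,-43,0,0,0,0,0]
    - [-33,-43,0,0,0,0,0]
    - [-33,-43,0,0,0,0,0]
    - [-33,-43,0,0,0,0,0]
    - [-33,-43,0,0,0,0,0]
    - [-33,-43,0,0,0,0,0]
    - [-33,-43,0,0,0,0,0]
    - [-33,-43,0,0,0,0,0]
    - [-32,-40,0,0,0,0,0]

```text
time_s: 1.7
position: [0.5081, 0.0958, 0.2313]
tool_rot: [[-1.0, -0.008, -0.0], [-0.008, 1.0, 0.0], [0.0, 0.0, -1.0]]
ft_force: [-0.4, 1.1, 1.0]
grip_width: 0.0003
gripper_force: 0.0
```

Emit:
apply_moves:
  series:
    - [0,2,40,0,0,0,0]
    - [0,0,40,0,0,0,0]
    - [0,0,30,0,0,0,0]
    - [0,0,8,0,0,0,0]
    - [0,0,5,0,0,0,0]
    - [0,0,5,0,0,0,0]
    - [0,0,5,0,0,0,0]
    - [0,0,5,0,0,0,0]
    - [0,0,5,0,0,0,0]
    - [0,0,3,0,0,0,0]
    - [0,0,2,0,0,0,0]
    - [0,0,0,0,0,0,0]

```text
time_s: 3.2
position: [0.5072, 0.0995, 0.0831]
tool_rot: [[-1.0, -0.009, -0.0], [-0.009, 1.0, 0.0], [0.0, 0.0, -1.0]]
ft_force: [-1.1, -0.3, 2.4]
grip_width: 0.0001
gripper_force: 0.7
```

Emit:
apply_moves:
  series:
    - [0,0,2,0,0,0,0]
    - [0,0,2,0,0,0,0]
    - [0,0,1,0,0,0,0]
    - [0,0,0,0,0,0,0]

```text
time_s: 3.7
position: [0.5077, 0.0995, 0.0784]
tool_rot: [[-1.0, -0.009, 0.001], [-0.009, 1.0, 0.0], [-0.001, 0.0, -1.0]]
ft_force: [1.1, 0.2, 3.7]
grip_width: -0.0
gripper_force: 1.5
```

Emit:
apply_moves:
  series:
    - [0,0,1,0,0,0,0]
    - [0,0,1,0,0,0,0]
    - [0,0,0,0,0,0,0]

```text
time_s: 4.08
position: [0.5077, 0.0995, 0.0765]
tool_rot: [[-1.0, -0.009, 0.001], [-0.009, 1.0, -0.0], [-0.001, -0.0, -1.0]]
ft_force: [1.5, -0.0, 4.1]
grip_width: -0.0
gripper_force: 1.8
```

Emit:
apply_moves:
  series:
    - [0,0,1,0,0,0,0]
    - [0,0,0,0,0,0,0]

```text
time_s: 4.32
position: [0.5075, 0.0994, 0.0754]
tool_rot: [[-1.0, -0.009, 0.001], [-0.009, 1.0, -0.0], [-0.001, -0.0, -1.0]]
ft_force: [1.7, 0.3, 4.8]
grip_width: 0.0
gripper_force: 1.8
```

Still at hinge friction, so I keep pressing until the force rises at the stop.

Emit:
apply_moves:
  series:
    - [0,0,1,0,0,0,0]
    - [0,0,1,0,0,0,0]
    - [0,0,0,0,0,0,0]

```text
time_s: 4.7
position: [0.5077, 0.0994, 0.0745]
tool_rot: [[-1.0, -0.009, 0.002], [-0.009, 1.0, -0.0], [-0.002, -0.0, -1.0]]
ft_force: [-2.6, -0.1, 14.4]
grip_width: 0.0001
gripper_force: 7.3
```

Emit:
apply_moves:
  series:
    - [0,0,1,0,0,0,0]
    - [0,0,0,0,0,0,0]

```text
time_s: 4.95
position: [0.5078, 0.0994, 0.0742]
tool_rot: [[-1.0, -0.009, 0.003], [-0.009, 1.0, -0.0], [-0.003, -0.0, -1.0]]
ft_force: [-5.0, 0.3, 23.6]
grip_width: -0.0001
gripper_force: 11.5
```

```bash
python3 - <<'E'
from h import *
for n in("top","side"):
    im=get_image(n); P=cloud(im)
    hsv=cv2.cvtColor(im["frame"],cv2.COLOR_RGB2HSV)
    m=(hsv[...,0]>=20)&(hsv[...,0]<=35)&(hsv[...,1]>110)&(hsv[...,2]>60)&(im["z_map"]>0)
    q=P[m]; q=q[(q[:,2]>.08)&(q[:,2]<.2)&(q[:,0]>.555)&(q[:,0]<.7)&(abs(q[:,1]-.1)<.08)]
    k=np.linalg.lstsq(np.c_[q[:,:2],np.ones(len(q))],q[:,2],rcond=None)[0]
    print(n,len(q),k,np.arctan(np.hypot(*k[:2])),q[:,2].max())
print(telemetry.observe()["ft_force"])
cv2.imwrite("pics/b.png",cv2.cvtColor(im["frame"],cv2.COLOR_RGB2BGR))
E
```

```text
top 811 [ 0.84496346  0.05735279 -0.36863711] 0.7026960601016681 0.16631742788990778
side 1297 [ 0.88849623  0.02727366 -0.3933143 ] 0.7266567767983605 0.16486274406464507
[-4.55076554  0.50048495 23.94759786]
```

View pics/b.png

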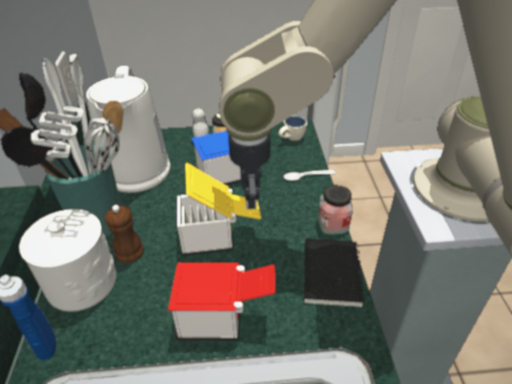

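The yellow lid is open, at (205,190), and the red and blue lids are shut. The force jumped to 24 N at z = 0.074, which is the expected stop height. I withdraw straight up.

Emit:
apply_moves:
  series:
    - [0,0,-4,0,0,0,0]
    - [0,0,-15,0,0,0,0]
    - [0,0,-30,0,0,0,0]
    - [0,0,-40,0,0,0,0]
    - [0,0,-40,0,0,0,0]
    - [0,0,-20,0,0,0,0]
    - [0,0,0,0,0,0,0]
    - [0,0,0,0,0,0,0]

```text
time_s: 6.05
position: [0.5065, 0.0995, 0.2198]
tool_rot: [[-1.0, -0.009, -0.003], [-0.009, 1.0, 0.0], [0.003, 0.0, -1.0]]
ft_force: [0.6, 0.7, -0.4]
grip_width: 0.0
gripper_force: 0.0
```

```bash
python3 - <<'E'
from h import *
im=get_image("side"); P=cloud(im)
hsv=cv2.cvtColor(im["frame"],cv2.COLOR_RGB2HSV)
m=(hsv[...,0]>=20)&(hsv[...,0]<=35)&(hsv[...,1]>110)&(hsv[...,2]>60)&(im["z_map"]>0)
def fit(q):
    k=np.linalg.lstsq(np.c_[q[:,:2],np.ones(len(q))],q[:,2],rcond=None)[0]; return len(q),k,np.arctan(np.hypot(*k[:2]))
q=P[m]; q=q[(abs(q[:,1]-.1)<.08)&(q[:,2]<.2)]
print("lid",fit(q[(q[:,2]>.1)&(q[:,0]>.56)&(q[:,0]<.7)]),"tab",fit(q[(q[:,2]>.05)&(q[:,0]>.48)&(q[:,0]<.535)]),"tab expected",np.radians(22))
s=telemetry.observe(); print(s["time_s"],s["position"],s["ft_force"])
E
```

```text
lid (1207, array([ 0.88627894,  0.02215148, -0.39148613]), np.float64(0.7253374721859549)) tab (417, array([ 0.38892199,  0.00431744, -0.12548308]), np.float64(0.3709408517311755)) tab expected 0.3839724354387525
6.1 [0.50658301 0.09946171 0.21976349] [0.12725541 0.33131878 0.16916651]
```

```bash
python3 -c "
from rig import env
print(env.close_job())"
```

```text
the job is handed in; nothing more can be done
None
```

The yellow caddy's lid is open to its stop and stayed open after I drew the arm clear, with the red and blue caddies untouched and shut; I handed the job in at about 6 s.

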